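# Clean the mark and hold the firmness gauge on the sole

## Task

With the gauge still in its stand, first press the orange spray cap on the clamped canister well down and let it spring up again, to clean the marked leather. Then take the blue firmness gauge out of its stand and hold its brass foot on the middle of the red mark on the sole, square to the sloping leather, pressing lightly so that the sprung foot is pushed about half-way in. Finish while still holding it there like that, and leave everything else on the bench where it is.

Things in the scene. Friction and masses are not known exactly. Their poses are not given: they have to be found in the camera images.
- gauge: Loose leather firmness gauge, 205 g, upright in its stand. Blue grip, 30 x 30 mm square (take it across either pair of faces), 66 mm tall plus a 4 mm black top; dial on its -x face. Below: steel shank 18 mm in diameter, 35 mm long, then the brass sprung foot. Origin: centre of the grip's underside, which rests on the stand; z along the gauge, up through the grip; foot tip at z = -60 mm when out
- foot (a joint): How far the gauge's sprung foot is pushed into the gauge, m: 0 = fully out, 0.012 = fully in. Spring: about 1.2 N to start it moving, then 0.4 N per mm (3.6 N half-way, 6 N fully in)
- foot_tip (a point): Lowest point of the gauge's foot, a brass pin 10 mm in diameter with a round end, on the gauge's axis
- stand: Fixed dark wooden block 85 x 85 x 75 mm tall, with an upright 23 mm through hole in the middle in which the gauge stands, shoulder on the block's top. Origin: centre of its underside; z up. The gauge must rise 60 mm to clear it
- sole: Stiff tan leather half-sole, 84 x 127 x 8 mm, fixed on the jig's sloping rest, with a round red mark 20 mm in diameter (white dot in its middle) on its upper face. Origin: centre of the mark on that face, about 69 mm above the table; z square to the face, which slopes 15 degrees down towards the jig's -x side; y level, along the sole. It does not give
- jig: Fixed plywood board 170 (x) x 300 (y) x 14 mm carrying the sloping rest with the sole (mark 50 mm to the -y side of the centre) and a clamped white and green spray canister, 52 mm in diameter, upright 100 mm to the +y side of the centre. Origin: centre of the board's underside; z up
- cap (a joint): How far the canister's spray cap is pressed down, m: 0 = up, 0.006 = at its stop; it springs back by itself. About 1.2 N to start, 6 N at the stop
- cap_top (a point): Centre of the top of the canister's orange spray cap, a flat disc 28 mm in diameter, about 172 mm above the table; it moves straight down
- spool_red: Loose cone of red thread, 54 mm in diameter, 100 mm tall; origin at the centre of its underside
- spool_teal: Loose cone of teal thread, 54 mm in diameter, 100 mm tall; origin at the centre of its underside
- jar: Loose amber jar, 60 mm in diameter, 75 mm tall; origin at the centre of its underside
- hammer: Loose hammer about 240 mm long, lying on the bench; origin near its middle, x along the handle
- tin: Loose dark polish tin, 72 mm in diameter, 45 mm tall; origin at the centre of its underside
- awl: Loose screwdriver-like awl about 150 mm long, lying on the bench; x along it
- edger: Loose brush with a wooden back down, 50 x 130 x 38 mm; origin at the centre of its underside
There are look-alikes about, which are no part of the job. Leave any turquoise or white look-alike of the gauge alone.

How it is judged:
By the outcome, as a careful person would: the job done as asked, in the order asked, and still so for the second after the job is handed in, while the arm keeps its last pose, push and grip.
It also fails if it takes over 51 s, if anything falls off the work surface, if the arm or the gripper's body presses on something with over 40 N, if the wrist force passes 120 N, or if a joint passes its speed limit or range.

## Robot

A 6-joint arm with a two-finger parallel gripper is mounted at the origin on the work surface. World frame = base frame: x ahead of the robot, y to its left, z up, the work surface at z = 0. Lengths are in m, angles in rad, forces in N, time in s.
With the tool pointing down it reaches from about 0.425 to 0.95 m from the base axis. Payload 3.5 kg.
Tool frame: the origin (TCP) lies between the finger pads; the fingertips stand 14 mm ahead of it and the grasp point (between the pads) lies 5 mm behind it (ctrl.tip_extent is the distance from the TCP to the fingertips, in m); x points along the fingers, z is the direction in which the jaws open and shut, and the axes are right-handed (so a half turn about x gives the same grasp; the last joint's range is limited). The gripper opens to 85 mm and grips with 20 to 120 N. Pads are 22 mm wide; open, the fingers measure 114 mm over their backs; the gripper's body (76 mm by 85 mm) begins 54 mm behind the grasp point. The pads swing forward as they close: fully open they stand 13 mm farther back than shut.
Start: joints at [1.189, 0.286, 1.577, -0, 1.279, -0.15], TCP at [0.155, 0.657, 0.225] pointing down, gripper open.
Joint ranges: [-2.77, 2.77], [-0.9, 2.22], [0.21, 2.48], [-1.53, 4.67], [0.24, 2.81], [-2.84, 2.84]. Speed limits (rad/s): [2.79, 2.79, 3.14, 3.14, 3.14, 3.14].

## Interface

Orientations are given as a unit quaternion [x, y, z, w].
In Python, from plant import ctrl gives the robot as it stands.
- The arm moves only by the tool move_arm, never from a script. Its argument "commands" is one flat list of numbers, 4 for each row, row after row: the shift along the tool's x, y, z in units of 25 mm (1.0 is 25 mm), then the turn about the tool's x in units of 5 degrees (1.0 is 5 degrees). A call has 1 to 20 rows; each row shifts and turns the commanded pose from where the row before left it, along the tool's axes as they then stand; what a row does not reach is not made up. A row lasts 1/8 s, in which the tool goes at most 62.5 mm and 10.7 degrees, less where a joint would pass 70% of its speed; a pose out of reach is approached as far as the arm can. A call is refused whole if a number of a shift passes 1 or a number of a turn 1, either way. A call with a gripper value outside its range is refused whole. "jaw" is the finger opening in mm, from 0 to 85.4, set as the call begins (left out, the last holds). The fingers move at their own pace and stop on an object; "force" is the grip in N (left out, the last holds). Time passes only in rows, so rows that do not move let the fingers close. It gives the time, the measured TCP pose, the force and the opening at its end, in the units of the state.
- ctrl.get_state(): the state, without advancing time (a new reading comes with each control period).
- ctrl.read_camera(name): name is "scene" or "top" or "wrist"; returns the picture (400x640x3 uint8, red, green, blue); there is no depth.
- ctrl.get_calibration(name): a dict with "camera_matrix" (3x3 intrinsics, pixels), "camera_from_world" (4x4, takes a point from world to camera coordinates); the wrist camera has in their place "mount" (4x4, takes a point from camera to tool coordinates, whose origin is the TCP and whose axes are the tool frame's). Camera axes: x right, y down, z forward; pixel columns grow to the right and rows downward; lengths in m; the calibration is good to about 2 mm. A picture is of the moment at which its call begins: read the wrist's pose just before it. get_calibration takes no time and is no camera call.
- ctrl.sign_off(): hands the job in, once; it reports no verdict.
The state is a dict: "time": time; "qpos": joint angles; "dq": joint speeds; "joint_efforts": joint torques, N m; "eef_pos": TCP position; "tcp_rot": TCP orientation; "contact_force": force on the tool from outside, world axes, zero at the start; "wrist_torque": the same for the moment, N m; "opening": opening from 0.0 (shut) to 1.0 (fully open).
Only numpy, scipy, OpenCV 4.12 (cv2) and the standard library are available. Lean on these libraries where they do the work, as an engineer would, in place of code of your own. Each camera call takes 0.05 s, during which the arm holds its last target.

## Working session

There is one attempt and no reset: what is moved stays moved. The work goes in short steps, Python scripts to look and compute and a tool call to move; the robot and the scene stay as the last step left them, time stands still between calls to the robot, and variables do not carry over. Pictures are saved under pics/ and viewed, and the job is handed in when it is done.

Besides the shell and the picture viewer there is one more tool, called after "Request:" as name(argument=value, ...), one argument or row to a line, values as JSON. move_arm: Moves the arm, as the interface text tells. Its arguments: {"type":"object","properties":{"commands":{"type":"array"},"jaw":{"type":"number"},"force":{"type":"number"}},"required":["commands"]}

```bash
ls; mkdir -p pics
python3 - <<'E'
from plant import ctrl
import cv2,numpy as np
print(ctrl.get_state())
for n in ["scene","top","wrist"]:
    c=ctrl.get_calibration(n); print(n,{k:np.round(v,4).tolist() for k,v in c.items()})
    cv2.imwrite(f"pics/{n}0.png",ctrl.read_camera(n)[:,:,::-1])
print(ctrl.tip_extent)
E
```

```text
pics
{'time': 0.0, 'qpos': array([ 1.18899250e+00,  2.87179638e-01,  1.57816172e+00, -6.14345813e-06,
        1.27857788e+00, -1.50009028e-01]), 'dq': array([-0.00042762, -0.0005433 , -0.00031545,  0.00105364, -0.00067626,
       -0.00338394]), 'joint_efforts': array([-1.28696178e-03, -4.05986059e+01, -2.92620885e+01, -1.66715167e-04,
        5.91122414e-03,  5.22913552e-07]), 'eef_pos': array([0.15479399, 0.65633298, 0.22344614]), 'tcp_rot': array([-0.43923701,  0.55517701,  0.43841668,  0.55375098]), 'contact_force': array([0.35030967, 0.34577522, 0.20718591]), 'wrist_torque': array([-0.01408267,  0.05229622,  0.03723933]), 'opening': 1.0005085973773937}
scene {'camera_matrix': [[408.5046, 0.0, 321.33], [0.0, 408.5046, 209.3247], [0.0, 0.0, 1.0]], 'camera_from_world': [[-0.2606, 0.9653, -0.0173, 0.1569], [0.7139, 0.1806, -0.6766, -0.2823], [-0.65, -0.1886, -0.7361, 1.6272], [0.0, 0.0, 0.0, 1.0]]}
top {'camera_matrix': [[416.0298, 0.0, 327.3931], [0.0, 416.0298, 193.5807], [0.0, 0.0, 1.0]], 'camera_from_world': [[0.0068, -0.9998, -0.0206, 0.01], [-0.9921, -0.0042, -0.1251, 0.5204], [0.125, 0.0213, -0.9919, 1.3994], [0.0, 0.0, 0.0, 1.0]]}
wrist {'camera_matrix': [[291.3982, 0.0, 319.8593], [0.0, 291.3982, 196.7964], [0.0, 0.0, 1.0]], 'mount': [[0.001, -0.2931, 0.9561, -0.1494], [-0.0015, -0.9561, -0.2931, 0.0756], [1.0, -0.0011, -0.0014, -0.0006], [0.0, 0.0, 0.0, 1.0]]}
0.014
```

View pics/scene0.png

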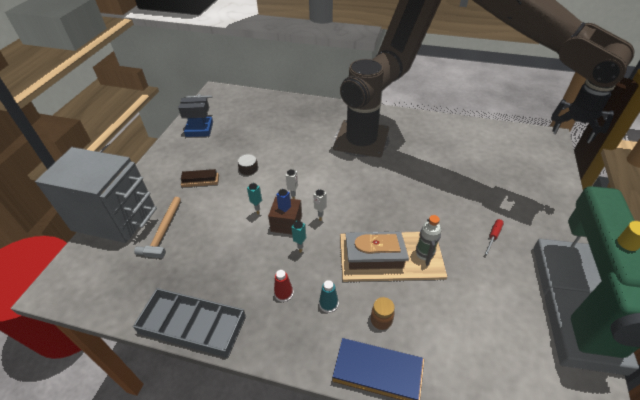

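View pics/top0.png

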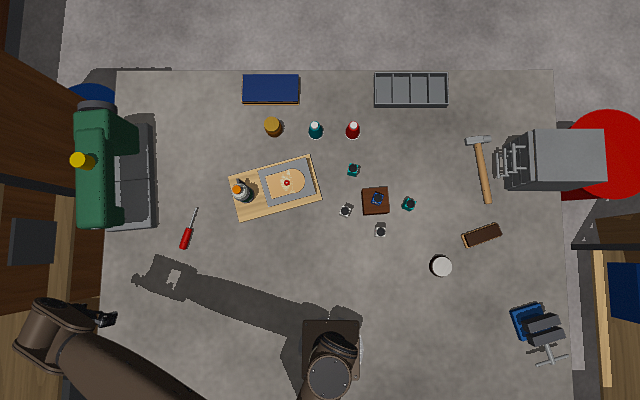

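View pics/wrist0.png

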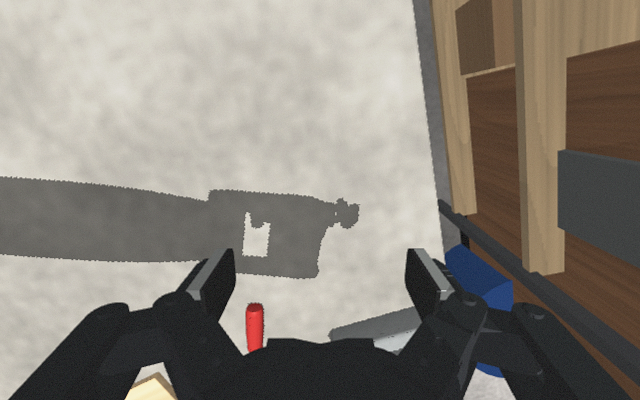

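Gauge candidates in the top view: blue at (377,198) in the dark stand, turquoise at (353,169) and (408,203), white at (346,210) and (380,230). Only the blue one stands in a dark wooden block, so I'll confirm it in an enlarged crop.

```bash
cat > h.py <<'E'
import numpy as np,cv2
from plant import ctrl
from scipy.spatial.transform import Rotation as R
def cam(n):
    c=ctrl.get_calibration(n); return np.array(c["camera_matrix"]),np.array(c["camera_from_world"])
def ray(n,uv,T=None):
    if n=="wrist":
        c=ctrl.get_calibration(n);K=np.array(c["camera_matrix"]);M=T@np.array(c["mount"])
    else:
        K,W=cam(n);M=np.linalg.inv(W)
    d=M[:3,:3]@np.linalg.solve(K,[uv[0],uv[1],1]);return M[:3,3],d/np.linalg.norm(d)
def onz(n,uv,z,T=None):
    o,d=ray(n,uv,T);return o+d*(z-o[2])/d[2]
def tri(*rs):
    A=np.zeros((3,3));b=np.zeros(3)
    for o,d in rs:
        P=np.eye(3)-np.outer(d,d);A+=P;b+=P@o
    x=np.linalg.solve(A,b);return x,[np.linalg.norm((np.eye(3)-np.outer(d,d))@(x-o)) for o,d in rs]
def proj(n,p,T=None):
    if n=="wrist":
        c=ctrl.get_calibration(n);K=np.array(c["camera_matrix"]);W=np.linalg.inv(T@np.array(c["mount"]))
    else: K,W=cam(n)
    q=W[:3,:3]@np.asarray(p)+W[:3,3];q=K@q;return q[:2]/q[2]
def tool(s=None):
    s=s or ctrl.get_state();T=np.eye(4);T[:3,:3]=R.from_quat(s["tcp_rot"]).as_matrix();T[:3,3]=s["eef_pos"];return T
E
python3 - <<'E'
from h import *
print(tool().round(3))
t=cv2.imread("pics/top0.png");s=cv2.imread("pics/scene0.png")
a=cv2.resize(t[140:250,220:430],None,fx=3.8,fy=3.8,interpolation=cv2.INTER_CUBIC);cv2.imwrite("pics/tc.png",a)
a=cv2.resize(s[155:285,235:455],None,fx=3.6,fy=3.6,interpolation=cv2.INTER_CUBIC);cv2.imwrite("pics/sc.png",a)
E
```

```text
[[-0.001 -0.973  0.23   0.155]
 [-0.002  0.23   0.973  0.656]
 [-1.     0.    -0.002  0.224]
 [ 0.     0.     0.     1.   ]]
```

View pics/tc.png

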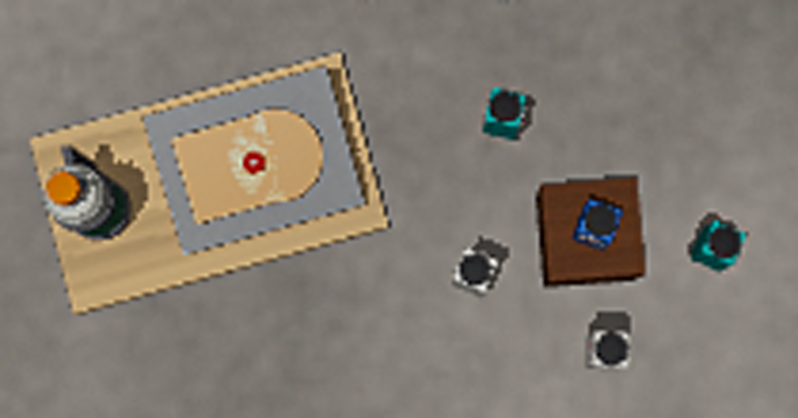

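View pics/sc.png

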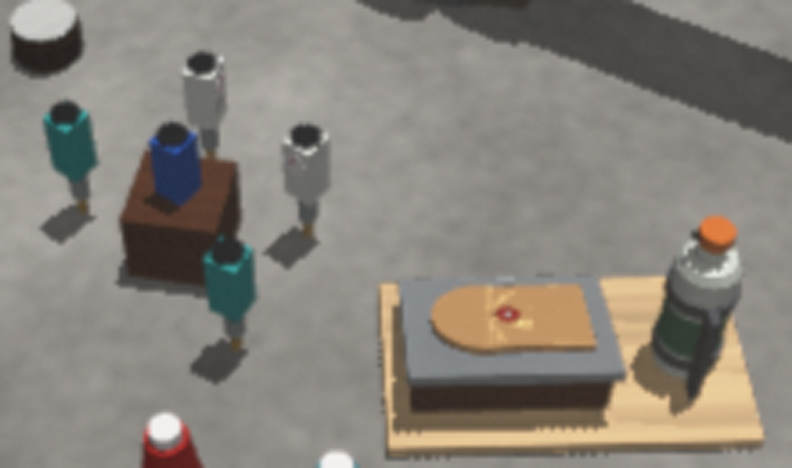

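The crops confirm it: the blue gauge stands in the dark block, and the four look-alikes stand loose on the bench around it. Now I'll measure.

Run:
```python
from h import *
ims={n:cv2.imread(f"pics/{n}0.png") for n in("top","scene")}
H={n:cv2.cvtColor(i,cv2.COLOR_BGR2HSV) for n,i in ims.items()}
def cen(n,lo,hi,box,show=True):
    x0,y0,x1,y1=box;m=cv2.inRange(H[n],lo,hi)[y0:y1,x0:x1]
    k,l,st,c=cv2.connectedComponentsWithStats(m);out=[(st[i][4],(c[i]+[x0,y0]).round(1).tolist(),st[i][:4].tolist()) for i in range(1,k) if st[i][4]>8]
    out.sort(reverse=True);print(n,lo,out[:6]);return out
# cap
t=cen("top",(5,180,180),(18,255,255),(225,170,265,205));s=cen("scene",(5,150,150),(18,255,255),(420,205,450,235))
a,b=t[0][1],s[0][1];print("cap tri",tri(ray("top",a),ray("scene",b)));print(onz("top",a,.172),onz("scene",b,.168))
print("mark top/scene")
for n,bx in(("top",(270,165,305,200)),("scene",(360,230,395,255))):
    m=cv2.inRange(H[n],(0,140,80),(4,255,255))|cv2.inRange(H[n],(172,140,80),(180,255,255))
    x0,y0,x1,y1=bx;ys,xs=np.nonzero(m[y0:y1,x0:x1]);c=((xs.min()+xs.max())/2+x0,(ys.min()+ys.max())/2+y0);print(c,len(xs),(xs.mean()+x0,ys.mean()+y0));print(onz(n,(xs.mean()+x0,ys.mean()+y0),.069))
# black tops
B=cen("top",(0,0,0),(180,255,48),(335,155,420,240)); Bs=cen("scene",(0,0,0),(180,255,48),(240,160,330,250))
for x in B: print("z145",onz("top",x[1],.145).round(3),"z130",onz("top",x[1],.130).round(3),x[1])
for x in Bs: print("scene z145",onz("scene",x[1],.145).round(3),"z130",onz("scene",x[1],.130).round(3),x[1])
# stand
m=cv2.inRange(H["top"],(0,60,30),(15,255,110));c,_=cv2.findContours(m[175:225,350:400],cv2.RETR_EXTERNAL,cv2.CHAIN_APPROX_NONE)
c=max(c,key=cv2.contourArea);r=cv2.minAreaRect(c);p=cv2.boxPoints(r)+[350,175];print("stand px",r,p)
for q in p: print(onz("top",q,.075).round(3))
```

```text
top (5, 180, 180) [(np.int32(49), [236.0, 188.8], [7, 15, 9, 8])]
scene (5, 150, 150) [(np.int32(55), [433.9, 218.8], [10, 10, 9, 8])]
cap tri (array([0.51696713, 0.29662451, 0.16926669]), [np.float64(0.0003911281022111287), np.float64(0.0003911281022111306)])
[0.5166298  0.29555703 0.172     ] [0.51565794 0.29714884 0.168     ]
mark top/scene
(np.float64(286.0), np.float64(182.0)) 19 (np.float64(286.0526315789474), np.float64(182.05263157894737))
[0.55436998 0.1518605  0.069     ]
(np.float64(376.0), np.float64(242.0)) 6 (np.float64(375.8333333333333), np.float64(241.83333333333334))
[0.55462208 0.1524518  0.069     ]
top (0, 0, 0) [(np.int32(58), [377.5, 196.8], [39, 36, 8, 11]), (np.int32(56), [369.2, 207.7], [26, 37, 28, 23]), (np.int32(49), [380.3, 231.4], [42, 72, 8, 9]), (np.int32(48), [352.4, 167.6], [14, 9, 8, 8]), (np.int32(47), [410.2, 203.2], [72, 45, 8, 8]), (np.int32(43), [344.3, 210.6], [6, 52, 8, 8])]
scene (0, 0, 0) [(np.int32(119), [248.0, 169.5], [0, 4, 17, 11]), (np.int32(35), [296.9, 224.0], [52, 61, 9, 7]), (np.int32(24), [252.4, 186.3], [10, 24, 6, 5]), (np.int
[... 799 characters left out ...]
 z145 [ 0.497 -0.147  0.145] z130 [ 0.483 -0.153  0.13 ] [282.3, 192.0]
scene z145 [ 0.611 -0.135  0.145] z130 [ 0.599 -0.141  0.13 ] [273.4, 220.4]
scene z145 [ 0.407 -0.151  0.145] z130 [ 0.391 -0.157  0.13 ] [290.3, 172.0]
scene z145 [ 0.471 -0.04   0.145] z130 [ 0.457 -0.044  0.13 ] [319.1, 192.2]
scene z145 [ 0.61  -0.114  0.145] z130 [ 0.598 -0.119  0.13 ] [280.6, 221.5]
stand px ((25.124141693115234, 25.489654541015625), (27.072826385498047, 27.072826385498047), 85.2363510131836) [[360.51034737 188.12413979]
 [387.48965836 185.87586021]
 [389.73793793 212.8551712 ]
 [362.75862503 215.10344696]]
[ 0.534 -0.099  0.075]
[ 0.542 -0.188  0.075]
[ 0.452 -0.195  0.075]
[ 0.444 -0.106  0.075]
```

Cap at (0.517, 0.296), about 0.170 high (given 0.172). Mark at (0.5545, 0.152), 0.149 m from the cap (should be 0.150). So jig y = (-0.254, 0.967), a yaw of 14.7°. Gauge at (0.497, -0.148). Next I move over the cap with the jaws shut.

Request:
move_arm(
  commands=[0,-0.967,-0.593,0,0,-0.967,-0.593,0,0,-0.967,-0.593,0,0,-0.967,-0.593,0,0,-0.967,-0.593,0,0,-0.967,-0.593,0,0,-0.967,-0.593,0,0,-0.967,-0.593,0,0,-0.967,-0.593,0,0,-0.967,-0.593,0,0,-0.967,-0.593,0,0,-0.967,-0.593,0,0,-0.967,-0.593,0,0,-0.967,-0.593,0,0,-0.967,-0.593,0,0,-0.967,-0.593,0,0,-0.967,-0.593,0,0,-0.967,-0.593,0,0,0,0,0,0,0,0,0],
  jaw=0,
  force=40,
)

```text
time: 2.65
eef_pos: [0.5167, 0.2975, 0.2244]
tcp_rot: [-0.439, 0.555, 0.439, 0.554]
contact_force: [0.9, -0.5, 0.2]
opening: 0.0
```

Run:
```python
from h import *
s=ctrl.get_state();T=tool(s);w=ctrl.read_camera("wrist")[:,:,::-1].copy()
print(T.round(4),s["time"],s["opening"],s["contact_force"])
h=cv2.cvtColor(w,cv2.COLOR_BGR2HSV);m=cv2.inRange(h,(5,170,120),(18,255,255));k,l,st,c=cv2.connectedComponentsWithStats(m);i=1+np.argmax(st[1:,4]);print(st[i],c[i]);print(onz("wrist",c[i],.172,T))
cv2.imwrite("pics/w1.png",w)
```

```text
[[-1.000e-03 -9.732e-01  2.298e-01  5.167e-01]
 [ 1.000e-04  2.298e-01  9.732e-01  2.975e-01]
 [-1.000e+00  1.000e-03 -2.000e-04  2.244e-01]
 [ 0.000e+00  0.000e+00  0.000e+00  1.000e+00]] 2.65 8.66955990570441e-05 [ 0.87077942 -0.48669658  0.1579891 ]
[301 195  36  37 671] [317.77794337 214.59910581]
[0.51612148 0.29514255 0.172     ]
```

View pics/w1.png

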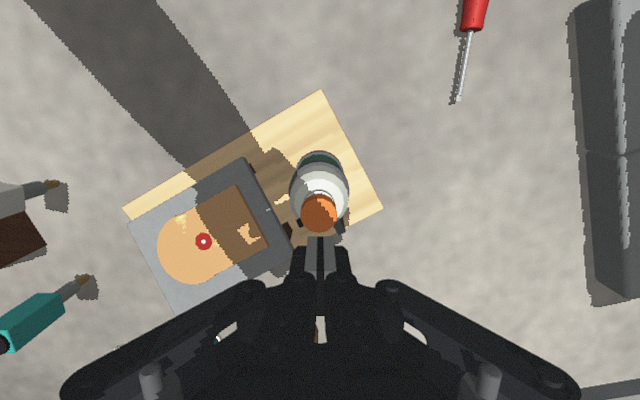

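The wrist view shows the cap at (318,215), about 2 mm off the tool in y, and the mark at (204,242). Now I press.

Request:
move_arm(
  commands=[0.5,0,-0.08,0,0.5,0,0,0,0.4,0,0,0,0.1,0,0,0,0.1,0,0,0,0.1,0,0,0,0.08,0,0,0,0,0,0,0,0,0,0,0],
)

```text
time: 3.82
eef_pos: [0.5169, 0.2953, 0.1805]
tcp_rot: [-0.439, 0.554, 0.439, 0.555]
contact_force: [-1.3, -0.6, 0.2]
opening: -0.001
```

Run:
```python
from h import *
s=ctrl.get_state();print(tool(s)[:3,3],s["contact_force"])
h=None
w=ctrl.read_camera("scene")[:,:,::-1]
cv2.imwrite("pics/s2.png",cv2.resize(w[150:280,350:500],None,fx=4,fy=4))
T=np.array([[-.001,-.9732,.2298,.5167],[.0001,.2298,.9732,.2975],[-1,.001,-.0002,.2244],[0,0,0,1]])
im=cv2.imread("pics/w1.png");h=cv2.cvtColor(im,cv2.COLOR_BGR2HSV)
m=cv2.inRange(h,(0,150,60),(4,255,255))|cv2.inRange(h,(172,150,60),(180,255,255));ys,xs=np.nonzero(m[225:260,190:220]);print(xs.min(),xs.max(),ys.min(),ys.max());c=((xs.min()+xs.max())/2+190,(ys.min()+ys.max())/2+225);print(c,onz("wrist",c,.069,T))
```

```text
[0.51689972 0.29533681 0.18054148] [-1.28969674 -0.6072195   0.17855101]
6 21 8 24
(np.float64(203.5), np.float64(241.0)) [0.55445207 0.150204   0.069     ]
```

View pics/s2.png

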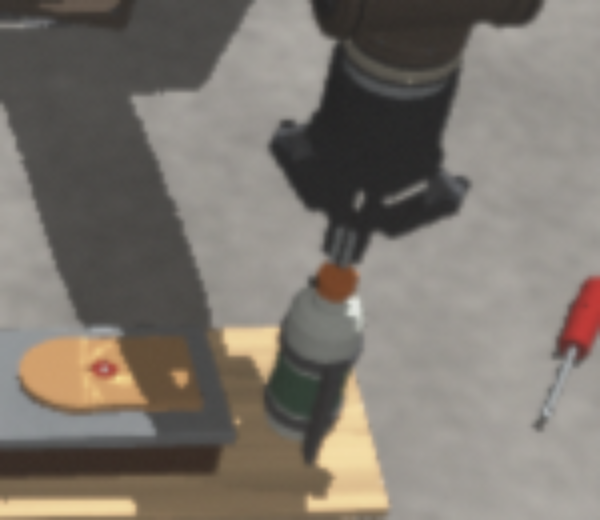

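The contact force is still about zero, so the tips are just above the cap. I go on down in small steps.

Request:
move_arm(
  commands=[0.08,0,0,0,0.08,0,0,0,0,0,0,0],
)

```text
time: 4.25
eef_pos: [0.5166, 0.2952, 0.1759]
tcp_rot: [-0.439, 0.555, 0.439, 0.554]
contact_force: [0.1, -0.6, -0.3]
opening: 0.0
```

Request:
move_arm(
  commands=[0.08,0,0,0,0,0,0,0],
)

```text
time: 4.5
eef_pos: [0.5167, 0.2953, 0.1741]
tcp_rot: [-0.439, 0.555, 0.439, 0.554]
contact_force: [-1.0, -0.5, 0.1]
opening: -0.002
```

Request:
move_arm(
  commands=[0.08,0,0,0,0,0,0,0],
)

```text
time: 4.75
eef_pos: [0.5167, 0.2953, 0.1721]
tcp_rot: [-0.439, 0.555, 0.439, 0.554]
contact_force: [-0.8, 0.3, 0.2]
opening: 0.002
```

Run:
```python
from h import *
w=ctrl.read_camera("scene")[:,:,::-1]; v=ctrl.read_camera("wrist")[:,:,::-1]
cv2.imwrite("pics/s3.png",np.hstack([cv2.resize(w[195:255,405:465],(400,400),interpolation=cv2.INTER_CUBIC),cv2.resize(v[180:260,280:360],(400,400),interpolation=cv2.INTER_CUBIC)]))
print(proj("scene",[.5167,.2953,.158]),proj("scene",[.5167,.2953,.172]))
```

```text
[432.5053253  221.35949032] [433.44938617 217.98206572]
```

View pics/s3.png

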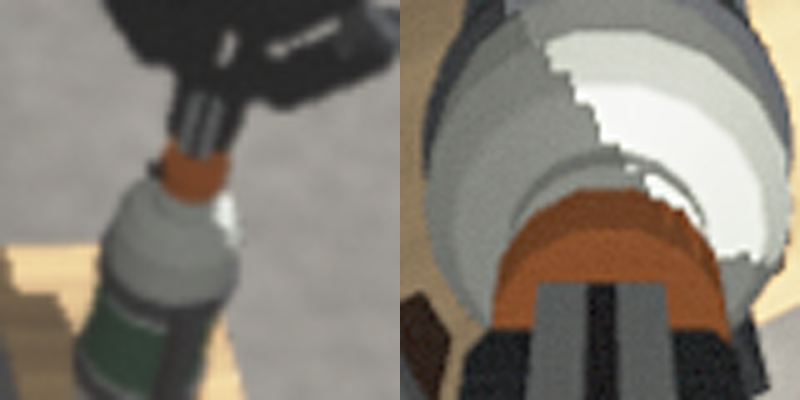

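Request:
move_arm(
  commands=[0.08,0,0,0,0,0,0,0],
)

```text
time: 5.1
eef_pos: [0.5167, 0.2952, 0.1701]
tcp_rot: [-0.439, 0.555, 0.439, 0.554]
contact_force: [0.2, -0.3, 0.3]
opening: 0.0
```

Request:
move_arm(
  commands=[0.08,0,0,0,0,0,0,0],
)

```text
time: 5.35
eef_pos: [0.5166, 0.2952, 0.168]
tcp_rot: [-0.439, 0.555, 0.439, 0.554]
contact_force: [0.9, 0.3, 0.3]
opening: 0.003
```

Run:
```python
from h import *
s=ctrl.get_state();print(s["joint_efforts"],s["contact_force"],s["wrist_torque"])
w=ctrl.read_camera("scene")[:,:,::-1]; v=ctrl.read_camera("wrist")[:,:,::-1]
cv2.imwrite("pics/s4w.png",v)
cv2.imwrite("pics/s4.png",np.hstack([cv2.resize(w[195:255,405:465],(400,400),interpolation=cv2.INTER_CUBIC),cv2.resize(v[180:260,280:360],(400,400),interpolation=cv2.INTER_CUBIC)]))
```

```text
[-5.40140885e-03 -3.43599916e+01 -2.77932090e+01 -5.15852444e-04
 -6.26282883e-03 -2.82504899e-06] [0.8784569  0.2637546  0.29922922] [-0.02146205  0.0331479  -0.00900687]
```

View pics/s4.png

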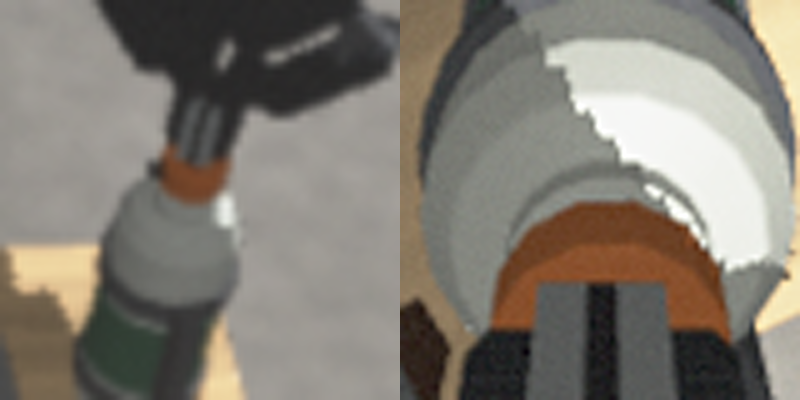

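Run:
```python
from h import *
T1=np.array([[-.001,-.9732,.2298,.5167],[.0001,.2298,.9732,.2975],[-1,.001,-.0002,.2244],[0,0,0,1]])
T2=tool()
for f,T in(("w1",T1),("s4w",T2)):
    im=cv2.imread(f"pics/{f}.png");u=int(round(proj("wrist",[.5164,.2955,.17],T)[0]))
    print(f,u,[(v,im[v,u-1:u+2].mean(0).round().astype(int).tolist()) for v in range(190,240)])
    ty=T[:3,1]
    for z in(.160,.164,.166,.168,.172):
        print(z,proj("wrist",np.array([.5164,.2955,z])+.014*ty,T).round(1),proj("wrist",np.array([.5164,.2955,z])-.014*ty,T).round(1))
```

```text
w1 318 [(190, [106, 114, 111]), (191, [238, 242, 240]), (192, [250, 253, 250]), (193, [173, 189, 193]), (194, [54, 82, 125]), (195, [38, 74, 131]), (196, [42, 77, 134]), (197, [42, 75, 128]), (198, [57, 106, 183]), (199, [90, 158, 244]), (200, [89, 161, 246]), (201, [69, 125, 213]), (202, [48, 88, 152]), (203, [41, 77, 131]), (204, [38, 75, 130]), (205, [45, 80, 134]), (206, [44, 79, 135]), (207, [44, 77, 134]), (208, [43, 77, 133]), (209, [44, 80, 136]), (210, [45, 80, 134]), (211, [41, 77, 132]), (212, [44, 79, 134]), (213, [44, 79, 134]), (214, [42, 78, 133]), (215, [43, 77, 133]), (216, [43, 78, 133]), (217, [45, 79, 135]), (218, [43, 78, 133]), (219, [44, 78, 135]), (220, [40, 77, 132]), (221, [43, 77, 134]), (222, [44, 78, 135]), (223, [43, 78, 133]), (224, [44, 78, 133]), (225, [41, 75, 133]), (226, [42, 77, 132]), (227, [44, 78, 134]), (228, [41, 76, 133]), (229, [40, 75, 131]), (230, [42, 78, 133]), (231, [41, 74, 133]), (232, [57, 90, 131]), (233, [88, 115, 137]), (234, [95, 122, 142]), (235, [96, 123, 144]), (236, [68, 85, 96]), (237, [40, 41, 42]), (238, [37, 36, 37]), (2
[... 821 characters left out ...]
(216, [133, 139, 137]), (217, [132, 140, 137]), (218, [133, 140, 136]), (219, [137, 145, 140]), (220, [82, 95, 117]), (221, [34, 63, 108]), (222, [35, 64, 108]), (223, [32, 60, 107]), (224, [38, 66, 108]), (225, [37, 66, 110]), (226, [38, 65, 109]), (227, [37, 66, 110]), (228, [38, 69, 116]), (229, [45, 82, 137]), (230, [48, 84, 141]), (231, [47, 82, 139]), (232, [45, 80, 138]), (233, [44, 78, 137]), (234, [43, 80, 137]), (235, [45, 81, 140]), (236, [44, 62, 95]), (237, [49, 50, 52]), (238, [41, 38, 39]), (239, [40, 39, 39])]
0.16 [321.4 218. ] [321.4 261.1]
0.164 [321.5 220.6] [321.5 264.5]
0.166 [321.5 221.9] [321.5 266.3]
0.168 [321.5 223.3] [321.5 268.1]
0.172 [321.5 226.1] [321.5 271.8]
```

View pics/s4w.png

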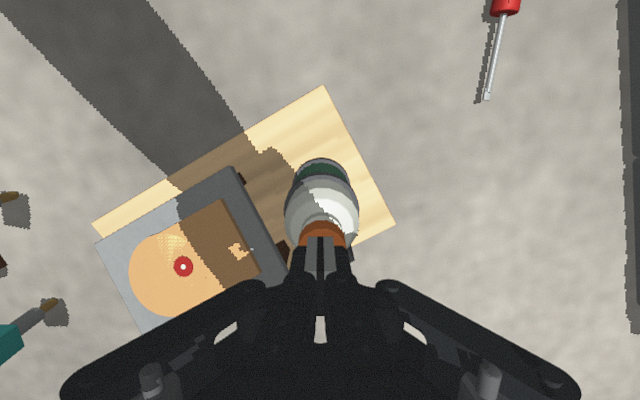

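By the wrist image the cap is still up (its near top edge is at row 228.5, the "up" position), so the tips have not reached it. I keep going down.

Request:
move_arm(
  commands=[0.08,0,0,0,0,0,0,0],
)

```text
time: 5.7
eef_pos: [0.5166, 0.2952, 0.1661]
tcp_rot: [-0.439, 0.555, 0.439, 0.554]
contact_force: [-0.1, 0.1, 0.3]
opening: 0.002
```

Request:
move_arm(
  commands=[0.08,0,0,0,0,0,0,0],
)

```text
time: 5.95
eef_pos: [0.5169, 0.2954, 0.1646]
tcp_rot: [-0.439, 0.554, 0.439, 0.555]
contact_force: [-0.4, -0.1, 2.2]
opening: 0.004
```

Request:
move_arm(
  commands=[0.08,0,0,0,0,0,0,0],
)

```text
time: 6.2
eef_pos: [0.517, 0.2954, 0.1627]
tcp_rot: [-0.439, 0.554, 0.439, 0.555]
contact_force: [-1.5, 0.9, 3.0]
opening: 0.003
```

Contact came at TCP z≈0.165. I press to the stop, look, then lift.

Request:
move_arm(
  commands=[0.08,0,0,0,0.08,0,0,0,0,0,0,0],
)

```text
time: 6.58
eef_pos: [0.517, 0.2954, 0.1595]
tcp_rot: [-0.439, 0.554, 0.439, 0.555]
contact_force: [-2.8, -2.0, 7.4]
opening: 0.004
```

Request:
move_arm(
  commands=[0.06,0,0,0,0.06,0,0,0,0,0,0,0,0,0,0,0],
)

```text
time: 7.08
eef_pos: [0.5171, 0.2955, 0.1593]
tcp_rot: [-0.439, 0.554, 0.439, 0.554]
contact_force: [-6.7, -3.5, 16.3]
opening: -0.0
```

Run:
```python
from h import *
s=ctrl.get_state();T=tool(s)
v=ctrl.read_camera("wrist")[:,:,::-1];w=ctrl.read_camera("scene")[:,:,::-1]
cv2.imwrite("pics/s5w.png",v)
cv2.imwrite("pics/s5.png",np.hstack([cv2.resize(w[195:255,405:465],(400,400),interpolation=cv2.INTER_CUBIC),cv2.resize(v[180:260,280:360],(400,400),interpolation=cv2.INTER_CUBIC)]))
print([(r,v[r,321:324].mean(0).round().astype(int).tolist()) for r in range(205,240)])
ty=T[:3,1]
for z in(.160,.164,.166,.168,.172):
        print(z,proj("wrist",np.array([.5164,.2955,z])+.014*ty,T).round(1))
```

```text
[(205, [246, 248, 247]), (206, [247, 248, 248]), (207, [224, 230, 228]), (208, [207, 211, 210]), (209, [209, 213, 212]), (210, [212, 217, 216]), (211, [179, 189, 185]), (212, [136, 145, 142]), (213, [140, 148, 145]), (214, [142, 149, 146]), (215, [137, 144, 143]), (216, [131, 138, 135]), (217, [112, 119, 117]), (218, [105, 111, 110]), (219, [107, 113, 111]), (220, [127, 134, 128]), (221, [83, 100, 124]), (222, [37, 66, 111]), (223, [36, 65, 108]), (224, [40, 67, 111]), (225, [37, 65, 111]), (226, [30, 61, 107]), (227, [34, 63, 109]), (228, [38, 66, 109]), (229, [38, 66, 113]), (230, [44, 77, 130]), (231, [46, 82, 140]), (232, [46, 81, 139]), (233, [45, 80, 138]), (234, [46, 81, 140]), (235, [44, 82, 142]), (236, [42, 61, 94]), (237, [41, 43, 46]), (238, [39, 40, 37]), (239, [41, 39, 39])]
0.16 [321.1 223.5]
0.164 [321.1 226.3]
0.166 [321.1 227.8]
0.168 [321.1 229.3]
0.172 [321.2 232.4]
```

View pics/s5.png

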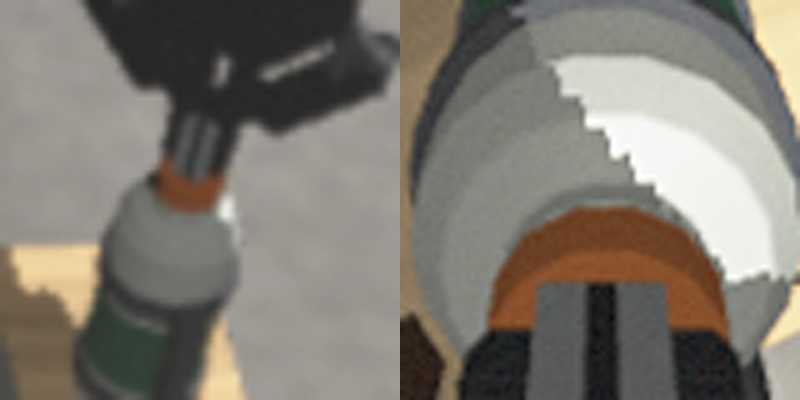

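Cap at its stop (16 N, with the top about 6.8 mm lower in the picture). Now I lift and check that it springs back.

Request:
move_arm(
  commands=[-0.5,0,0,0,-0.5,0,0,0,-1,0,0,0,-1,0,0,0,0,0,0,0],
)

```text
time: 7.8
eef_pos: [0.518, 0.2958, 0.2324]
tcp_rot: [-0.439, 0.553, 0.438, 0.556]
contact_force: [0.5, 1.2, -1.0]
opening: -0.001
```

Run:
```python
from h import *
s=ctrl.get_state();T=tool(s)
v=ctrl.read_camera("wrist")[:,:,::-1].copy();w=ctrl.read_camera("scene")[:,:,::-1]
cv2.imwrite("pics/s6.png",np.hstack([cv2.resize(w[195:255,405:465],(400,400),interpolation=cv2.INTER_CUBIC),cv2.resize(v[160:260,270:370],(400,400),interpolation=cv2.INTER_CUBIC)]))
print(T[:3,3],s["contact_force"])
h=cv2.cvtColor(v,cv2.COLOR_BGR2HSV)
m=cv2.inRange(h,(0,150,60),(4,255,255))|cv2.inRange(h,(172,150,60),(180,255,255));k,l,st,c=cv2.connectedComponentsWithStats(m)
for i in range(1,k):
  if st[i][4]>40: print(st[i],c[i],onz("wrist",(st[i][0]+st[i][2]/2-.5,st[i][1]+st[i][3]/2-.5),.069,T))
```

```text
[0.51796937 0.29575504 0.23236314] [ 0.54415542  1.23982168 -1.00730308]
[458   0  28  31 660] [470.75909091  13.99242424] [0.39691015 0.47064485 0.069     ]
[199 229  16  16 167] [206.56287425 236.03592814] [0.55482386 0.14984625 0.069     ]
```

View pics/s6.png

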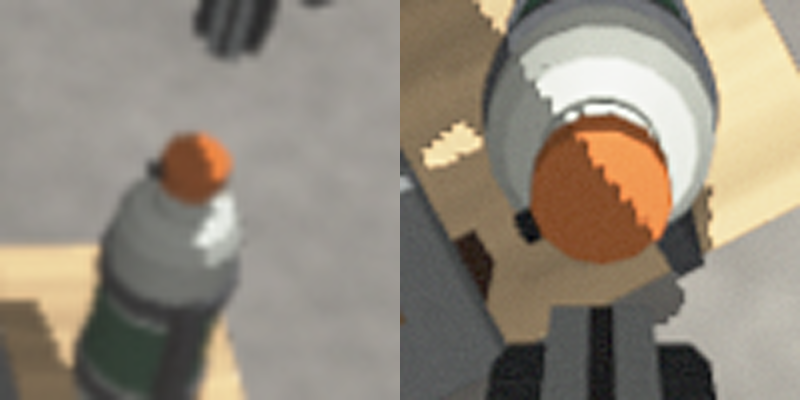

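The cap is up again. I move over the gauge and open the jaws part way.

Request:
move_arm(
  commands=[0,-0.18,-0.97,0,0,-0.18,-0.97,0,0,-0.18,-0.97,0,0,-0.18,-0.97,0,0,-0.18,-0.97,0,0,-0.18,-0.97,0,0,-0.18,-0.97,0,0,-0.18,-0.97,0,0,-0.18,-0.97,0,0,-0.18,-0.97,0,0,-0.18,-0.97,0,0,-0.18,-0.97,0,0,-0.18,-0.97,0,0,-0.18,-0.97,0,0,-0.18,-0.97,0,0,-0.18,-0.97,0,0,-0.18,-0.97,0,0,-0.18,-0.97,0,0,0,0,0],
  jaw=58,
)

```text
time: 10.28
eef_pos: [0.4944, -0.1489, 0.2283]
tcp_rot: [-0.437, 0.555, 0.439, 0.555]
contact_force: [0.4, 0.6, 0.0]
opening: 0.679
```

Run:
```python
from h import *
s=ctrl.get_state();T=tool(s)
v=ctrl.read_camera("wrist")[:,:,::-1].copy();w=ctrl.read_camera("top")[:,:,::-1]
cv2.imwrite("pics/w7.png",v);np.save("T7.npy",T)
print(T.round(4),s["contact_force"],s["qpos"])
```

```text
[[-2.900e-03 -9.727e-01  2.321e-01  4.944e-01]
 [ 1.600e-03  2.321e-01  9.727e-01 -1.489e-01]
 [-1.000e+00  3.200e-03  9.000e-04  2.283e-01]
 [ 0.000e+00  0.000e+00  0.000e+00  1.000e+00]] [0.40435144 0.63125147 0.04120636] [-4.89106200e-01 -6.83037537e-02  1.95635502e+00  2.53662829e-05
  1.25687542e+00 -1.82566990e+00]
```

View pics/w7.png

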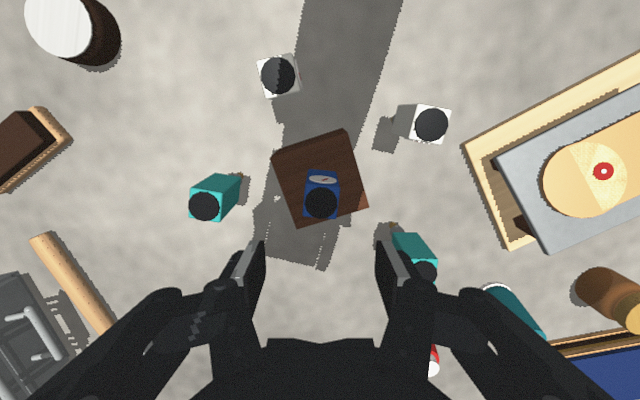

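Run:
```python
from h import *
T=np.load("T7.npy");v=cv2.imread("pics/w7.png")
cv2.imwrite("pics/w7c.png",cv2.resize(v[160:235,280:370],None,fx=8,fy=8,interpolation=cv2.INTER_CUBIC))
h=cv2.cvtColor(v,cv2.COLOR_BGR2HSV);m=cv2.inRange(h,(0,0,0),(180,255,50))[183:222,300:342];k,l,st,c=cv2.connectedComponentsWithStats(m);i=1+np.argmax(st[1:,4]);print(st[i],c[i]+[300,183]);print(onz("wrist",c[i]+[300,183],.145,T))
```

```text
[  5   5  32  31 765] [320.70980392 202.67973856]
[ 0.49505051 -0.14912849  0.145     ]
```

View pics/w7c.png

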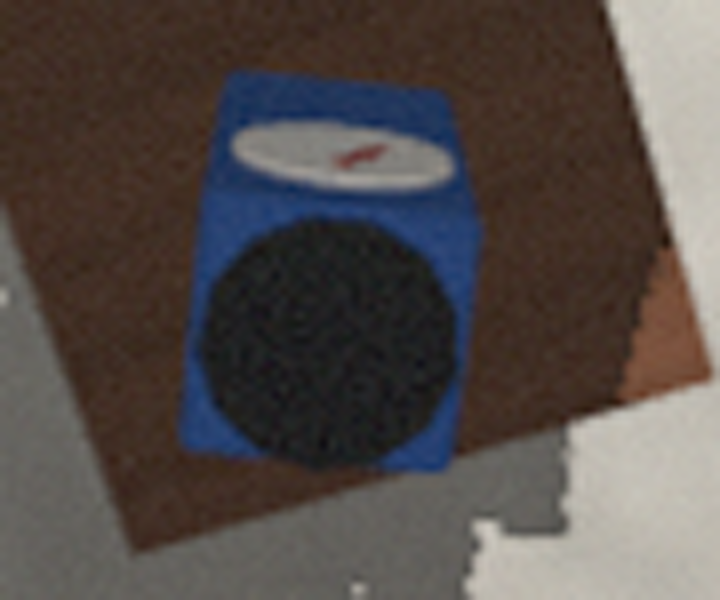

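Blue gauge in its stand: black top at (321,203), which puts it at (0.495, -0.149). It is turned about 5.5° clockwise from the jaws, so I turn +1.1 and go down.

Request:
move_arm(
  commands=[0,-0.05,0,0.6,0,0,0,0.5,0.9,0,0,0,0.9,0,0,0,0.9,0,0,0,0.9,0,0,0,0.9,0,0,0,0.6,0,0,0,0.35,0,0,0,0,0,0,0,0,0,0,0],
)

```text
time: 11.75
eef_pos: [0.4972, -0.1487, 0.0949]
tcp_rot: [-0.412, 0.575, 0.411, 0.575]
contact_force: [0.1, 0.1, 0.1]
opening: 0.676
```

Run:
```python
from h import *
s=ctrl.get_state();T=tool(s)
v=ctrl.read_camera("wrist")[:,:,::-1].copy();w=ctrl.read_camera("scene")[:,:,::-1]
print(T.round(4),s["contact_force"])
cv2.imwrite("pics/w8.png",np.hstack([cv2.resize(v[140:300,220:420],(500,400)),cv2.resize(w[165:245,240:300],(300,400),interpolation=cv2.INTER_CUBIC)]))
```

```text
[[ 1.500e-03 -9.468e-01  3.219e-01  4.972e-01]
 [-8.000e-04  3.219e-01  9.468e-01 -1.487e-01]
 [-1.000e+00 -1.600e-03 -2.000e-04  9.490e-02]
 [ 0.000e+00  0.000e+00  0.000e+00  1.000e+00]] [0.07645054 0.08543365 0.13759886]
```

View pics/w8.png

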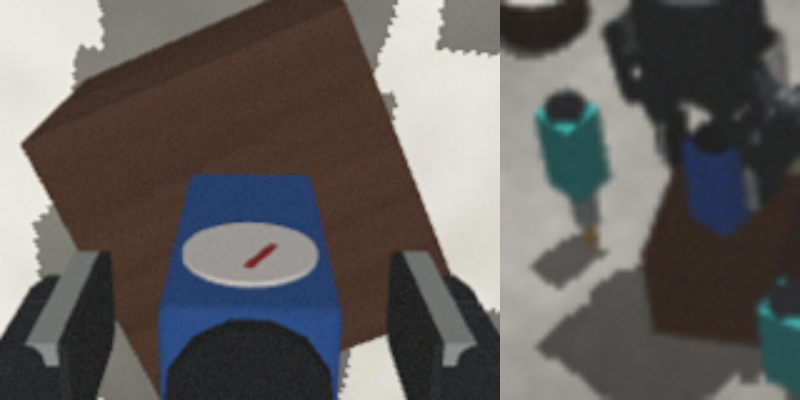

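Jaws are square to the gauge with equal gaps each side. I close gently.

Request:
move_arm(
  commands=[0,0,0,0,0,0,0,0,0,0,0,0,0,0,0,0,0,0,0,0,0,0,0,0],
  jaw=20,
  force=25,
)

```text
time: 12.6
eef_pos: [0.4968, -0.1486, 0.0946]
tcp_rot: [-0.412, 0.575, 0.411, 0.575]
contact_force: [-1.6, -0.8, 4.4]
opening: 0.348
```

Request:
move_arm(
  commands=[-0.4,0,0,0,-0.4,0,0,0,-0.4,0,0,0,-0.4,0,0,0,0,0,0,0,0,0,0,0],
)

```text
time: 13.35
eef_pos: [0.4964, -0.1483, 0.1339]
tcp_rot: [-0.412, 0.575, 0.412, 0.575]
contact_force: [0.5, -0.5, -3.1]
opening: 0.348
```

Run:
```python
from h import *
s=ctrl.get_state();T=tool(s)
v=ctrl.read_camera("wrist")[:,:,::-1].copy();w=ctrl.read_camera("scene")[:,:,::-1]
print(T.round(4),s["contact_force"]);np.save("T9.npy",T);cv2.imwrite("pics/w9r.png",v)
cv2.imwrite("pics/w9.png",np.hstack([cv2.resize(v[140:300,220:420],(500,400)),cv2.resize(w[165:245,240:300],(300,400),interpolation=cv2.INTER_CUBIC)]))
```

```text
[[-3.000e-04 -9.468e-01  3.220e-01  4.964e-01]
 [ 1.000e-04  3.220e-01  9.468e-01 -1.483e-01]
 [-1.000e+00  3.000e-04  0.000e+00  1.339e-01]
 [ 0.000e+00  0.000e+00  0.000e+00  1.000e+00]] [ 0.51090209 -0.5037527  -3.08925633]
```

View pics/w9.png

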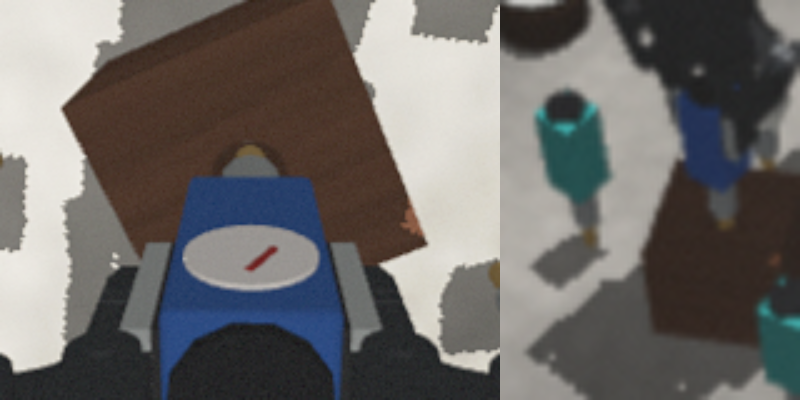

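Lifted 39 mm, with the foot still in the hole. The tool cannot tilt, so I lean the foot on the hole's rim and move the grip sideways. That swivels the gauge about the pads by the needed 15°.

Request:
move_arm(
  commands=[0,0.15,0,0,0,0.15,0,0,0,0.15,0,0,0,0.15,0,0,0,0.15,0,0,0,0.15,0,0,0,0,0,0],
  force=20,
)

```text
time: 14.32
eef_pos: [0.475, -0.1412, 0.1343]
tcp_rot: [-0.412, 0.575, 0.412, 0.575]
contact_force: [2.6, -0.6, -2.1]
opening: 0.347
```

```bash
cat > look.py <<'E'
from h import *
import sys
k=sys.argv[1]
s=ctrl.get_state();T=tool(s)
v=ctrl.read_camera("wrist")[:,:,::-1].copy();w=ctrl.read_camera("scene")[:,:,::-1].copy()
print(T.round(4),s["contact_force"],s["time"]);np.save(f"T{k}.npy",T);cv2.imwrite(f"pics/w{k}r.png",v);cv2.imwrite(f"pics/s{k}r.png",w)
x,y=[int(i) for i in sys.argv[2:4]]
cv2.imwrite(f"pics/w{k}.png",np.hstack([cv2.resize(v[120:280,220:420],(500,400)),cv2.resize(w[y:y+80,x:x+60],(300,400),interpolation=cv2.INTER_CUBIC)]))
E
python3 look.py 10 240 165
```

```text
[[-1.000e-04 -9.468e-01  3.219e-01  4.750e-01]
 [-2.000e-04  3.219e-01  9.468e-01 -1.412e-01]
 [-1.000e+00  0.000e+00 -2.000e-04  1.343e-01]
 [ 0.000e+00  0.000e+00  0.000e+00  1.000e+00]] [ 2.62119418 -0.63858217 -2.12607751] 14.325
```

View pics/w10.png

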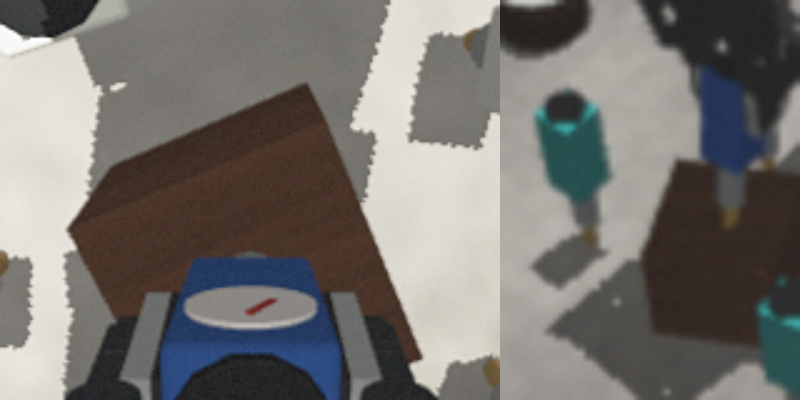

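```bash
cat > tilt.py <<'E'
from h import *
import sys
from scipy.optimize import least_squares
c=ctrl.get_calibration("wrist");K=np.array(c["camera_matrix"]);M=np.array(c["mount"]);Mi=np.linalg.inv(M)
def row(x,y,z=0.):  # tool point -> row
    q=K@(Mi[:3,:3]@[x,y,z]+Mi[:3,3]);return q[1]/q[2]
def feats(f):
    im=cv2.imread(f).astype(float);h=cv2.cvtColor(im.astype(np.uint8),cv2.COLOR_BGR2HSV)
    blue=cv2.inRange(h,(100,120,50),(125,255,255))
    rb=[]
    for u in list(range(300,306))+list(range(334,340)):
        ys=np.nonzero(blue[100:240,u])[0]+100
        y0=ys.min();  # subpixel at 50% of blue channel excess
        e=im[:,u,0]-im[:,u,2];lvl=np.median(e[y0+2:y0+6])/2
        for r in range(y0-3,y0+3):
            if e[r]<lvl<=e[r+1]: rb.append(r+(lvl-e[r])/(e[r+1]-e[r]));break
    wm=cv2.inRange(h,(0,0,90),(180,70,255))[100:290,285:355];k,l,st,cc=cv2.connectedComponentsWithStats(wm)
    bl=[i for i in range(1,k) if st[i][4]>150 and 40<st[i][2]<64]
    d=[(st[i],cc[i]+[285,100]) for i in bl]
    # top edge: blue-channel step below dial
    g=im[:,294:346,0].mean(1)
    return np.mean(rb),d
if __name__=="__main__":
    for f in sys.argv[1:]: 
        print(f,feats(f))
E
python3 tilt.py pics/w9r.png pics/w10r.png
python3 - <<'E'
import cv2
for k in("w9r","w10r"):
    im=cv2.imread(f"pics/{k}.png");print(k,[(r,im[r,293:297].mean((0)).round().astype(int)[0:3].tolist()) for r in range(236,275)])
E
```

```text
pics/w9r.png (np.float64(210.5610169513911), [(array([   8,  130,   55,   27, 1132], dtype=int32), array([319.83745583, 242.72968198]))])
pics/w10r.png (np.float64(222.78713355211005), [(array([  9, 134,  53,  18, 743], dtype=int32), array([319.82503365, 242.69044415]))])
w9r [(236, [114, 82, 66]), (237, [121, 99, 88]), (238, [132, 119, 115]), (239, [136, 130, 130]), (240, [139, 137, 138]), (241, [142, 144, 146]), (242, [143, 146, 148]), (243, [157, 161, 164]), (244, [145, 146, 148]), (245, [136, 132, 133]), (246, [137, 129, 128]), (247, [133, 117, 112]), (248, [122, 100, 87]), (249, [112, 76, 58]), (250, [108, 66, 44]), (251, [106, 62, 38]), (252, [105, 62, 37]), (253, [105, 63, 39]), (254, [105, 63, 41]), (255, [105, 63, 37]), (256, [105, 62, 38]), (257, [106, 64, 40]), (258, [104, 61, 36]), (259, [106, 64, 40]), (260, [105, 63, 39]), (261, [104, 60, 38]), (262, [105, 62, 39]), (263, [111, 66, 42]), (264, [120, 69, 43]), (265, [128, 74, 44]), (266, [132, 77, 46]), (267, [131, 76, 48]), (268, [131, 75, 46]), (269, [130, 76, 44]), (270, [130, 76, 46]), (271, [132, 76, 47]), (272, [13
[... 219 characters left out ...]
 (243, [127, 122, 122]), (244, [129, 126, 126]), (245, [128, 118, 114]), (246, [117, 96, 87]), (247, [101, 70, 52]), (248, [97, 58, 36]), (249, [97, 57, 34]), (250, [97, 57, 36]), (251, [100, 61, 40]), (252, [98, 58, 37]), (253, [97, 58, 37]), (254, [98, 59, 39]), (255, [98, 59, 37]), (256, [104, 62, 40]), (257, [115, 66, 40]), (258, [123, 72, 44]), (259, [126, 74, 44]), (260, [128, 74, 46]), (261, [128, 74, 45]), (262, [130, 76, 45]), (263, [130, 77, 48]), (264, [130, 76, 46]), (265, [130, 78, 46]), (266, [130, 76, 47]), (267, [130, 77, 46]), (268, [132, 78, 47]), (269, [128, 74, 46]), (270, [116, 68, 42]), (271, [102, 62, 41]), (272, [80, 52, 37]), (273, [59, 41, 32]), (274, [46, 38, 34])]
```

```bash
cat > fit.py <<'E'
from tilt import *
def topedge(f):
    im=cv2.imread(f).astype(float);g=np.r_[ [im[r,292:297,0].mean()+im[r,343:348,0].mean() for r in range(400)]]/2
    # step from front-face level to top-face level
    rb,d=feats(f);d0=int(d[0][0][1]+100+d[0][0][3])
    lo=np.median(g[d0-2:d0+2]) if 0 else 0
    dif=g[3:]-g[:-3]
    r=d0-4+np.argmax(dif[d0-4:d0+20]); a,b=g[r-1],g[r+4]; m=(a+b)/2
    for k in range(r-1,r+4):
        if g[k]<m<=g[k+1]: return k+(m-g[k])/(g[k+1]-g[k])
def pts(p): # p=x of grip underside centre, y, theta ; theta>0: foot toward tool -y
    x,y,t=p; a=np.array([np.cos(t),-np.sin(t)])  # direction toward foot (tool x,y)
    n=np.array([np.sin(t),np.cos(t)])            # gauge -x face normal (tool +y)
    o=np.array([x,y]);return o,a,n
def rows(p,zs,ws):
    o,a,n=pts(p);return [row(*(o-a*z+n*.015),w) for z,w in zip(zs,ws)]
def ref():
    f="pics/w9r.png";rb,d=feats(f);rt=topedge(f);rd=d[0][1][1]
    s=least_squares(lambda q:[row(q[0],q[1]+.015,.0085)-rb,row(q[0]-.066,q[1]+.015,.015)-rt],[.03,0],x_scale=[.01,.01])
    x,y=s.x;zd=least_squares(lambda z:row(x-z[0],y+.015)-rd,[.03]).x[0]
    return x,y,zd
if __name__=="__main__":
    x,y,zd=ref();print("ref underside x %.4f y %.4f dial z %.4f"%(x,y,zd))
    for f in sys.argv[1:]:
        rb,d=feats(f);rt=topedge(f);rd=d[0][1][1]
        for zp in(.042,.048,.054):
            piv=np.array([x-zp,y])
            def P(q):
                a=np.array([np.cos(q[0]),-np.sin(q[0])]);o=piv+q[1]*np.array([1,0])+a*zp;return [o[0],o[1],q[0]]
            s=least_squares(lambda q:list(np.array(rows(P(q),[0,.066,zd],[.0085,.015,0]))-[rb,rt,rd])+[(q[1])/.001],[.1,0],x_scale=[.1,.001])
            p=P(s.x);o,a,n=pts(p);tip=o+a*.060
            print(f,"zp",zp,"tilt %.2f"%np.degrees(s.x[0]),"slip mm",s.x[1]*1e3,"res",s.fun.round(2),"tip tool",tip.round(4),(rb,rt,rd))
E
python3 fit.py pics/w10r.png
```

```text
ref underside x 0.0250 y -0.0021 dial z 0.0460
pics/w10r.png zp 0.042 tilt 9.42 slip mm -2.662687521353663 res [-1.39 -1.05 -0.68 -2.66] tip tool [ 0.081  -0.0188] (np.float64(222.78713355211005), np.float64(256.8021978021978), np.float64(242.69044414535665))
pics/w10r.png zp 0.048 tilt 9.60 slip mm -1.2183056219945667 res [-0.55 -0.7  -0.1  -1.22] tip tool [ 0.0823 -0.0201] (np.float64(222.78713355211005), np.float64(256.8021978021978), np.float64(242.69044414535665))
pics/w10r.png zp 0.054 tilt 9.48 slip mm 0.25949413474321903 res [-0.1  -0.1   0.48  0.26] tip tool [ 0.0837 -0.0209] (np.float64(222.78713355211005), np.float64(256.8021978021978), np.float64(242.69044414535665))
```

Tilt is now 9.5°, which agrees with the geometry (9.9°). Another 9.5 mm.

Request:
move_arm(
  commands=[0,0.13,0,0,0,0.13,0,0,0,0.12,0,0,0,0,0,0],
)

```text
time: 14.92
eef_pos: [0.4659, -0.1379, 0.1342]
tcp_rot: [-0.412, 0.575, 0.412, 0.575]
contact_force: [2.0, -1.2, -1.8]
opening: 0.348
```

```bash
python3 look.py 11 240 165; python3 fit.py pics/w11r.png
```

```text
[[-5.000e-04 -9.467e-01  3.220e-01  4.659e-01]
 [ 3.000e-04  3.220e-01  9.467e-01 -1.379e-01]
 [-1.000e+00  6.000e-04  1.000e-04  1.342e-01]
 [ 0.000e+00  0.000e+00  0.000e+00  1.000e+00]] [ 2.00741493 -1.18267379 -1.83075373] 14.925
ref underside x 0.0250 y -0.0021 dial z 0.0460
pics/w11r.png zp 0.042 tilt 14.96 slip mm -4.51982275858676 res [-2.23 -1.86 -1.1  -4.52] tip tool [ 0.077  -0.0284] (np.float64(230.6024343974697), np.float64(253.30578512396693), np.float64(243.29867674858224))
pics/w11r.png zp 0.048 tilt 15.31 slip mm -2.1599826022975246 res [-0.91 -1.28 -0.18 -2.16] tip tool [ 0.079  -0.0306] (np.float64(230.6024343974697), np.float64(253.30578512396693), np.float64(243.29867674858224))
pics/w11r.png zp 0.054 tilt 15.17 slip mm 0.22961083025327814 res [-0.22 -0.27  0.74  0.23] tip tool [ 0.0813 -0.0319] (np.float64(230.6024343974697), np.float64(253.30578512396693), np.float64(243.29867674858224))
```

View pics/w11.png

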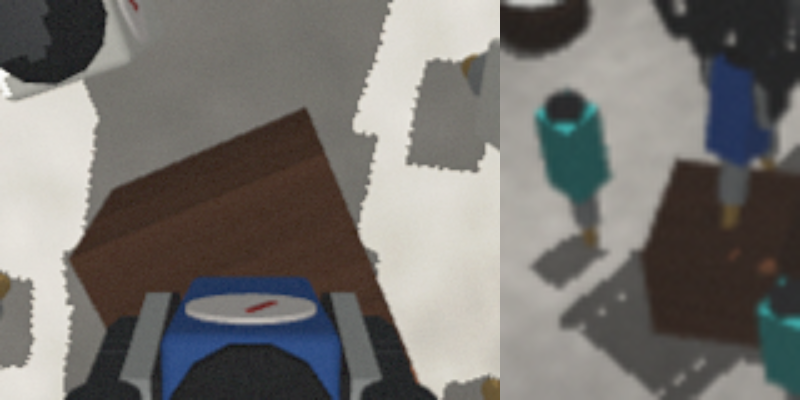

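Tilt is now about 15.2°. I grip harder, lift straight out, carry it over to the mark, then turn to line up with the jig.

Request:
move_arm(
  commands=[0,0,0,0,-0.3,0,0,0,-0.6,0,0,0,-0.8,0,0,0,-0.8,0,0,0,-0.7,0,0,0,0,0.12,0.95,0,0,0.12,0.95,0,0,0.12,0.95,0,0,0.12,0.95,0,0,0.12,0.95,0,0,0.12,0.95,0,0,0.12,0.95,0,0,0.12,0.95,0,0,0.12,0.95,0,0,0.12,0.95,0,0,0.12,0.95,0,0,0.12,0.95,0],
  force=70,
)

```text
time: 17.27
eef_pos: [0.5236, 0.1441, 0.2146]
tcp_rot: [-0.412, 0.575, 0.412, 0.574]
contact_force: [0.2, 0.5, -2.3]
opening: 0.341
```

Request:
move_arm(
  commands=[0,0,0,-0.9,0,0,0,-0.9,0,0,0,-0.9,0,0,0,-0.9,0,0,0,-0.9,0,0,0,-0.9,0,0,0,-0.9,0,0,0,-0.4,0,0,0,0,0,0,0,0],
)

```text
time: 18.52
eef_pos: [0.5239, 0.1433, 0.2142]
tcp_rot: [-0.56, 0.432, 0.56, 0.432]
contact_force: [-0.0, -1.0, -0.6]
opening: 0.343
```

```bash
python3 look.py 12 345 180; python3 fit.py pics/w12r.png
```

```text
[[-2.000e-04 -9.673e-01 -2.535e-01  5.239e-01]
 [-0.000e+00 -2.535e-01  9.673e-01  1.433e-01]
 [-1.000e+00  2.000e-04  0.000e+00  2.142e-01]
 [ 0.000e+00  0.000e+00  0.000e+00  1.000e+00]] [-0.04601684 -0.9868528  -0.59509615] 18.525
ref underside x 0.0249 y -0.0017 dial z 0.0460
pics/w12r.png zp 0.042 tilt 15.07 slip mm -4.5204154319026255 res [-2.28 -1.95 -0.96 -4.52] tip tool [ 0.0768 -0.0282] (np.float64(230.7903289078666), np.float64(253.25), np.float64(243.1287313432836))
pics/w12r.png zp 0.048 tilt 15.42 slip mm -2.1391327099226873 res [-0.96 -1.35 -0.03 -2.14] tip tool [ 0.0788 -0.0304] (np.float64(230.7903289078666), np.float64(253.25), np.float64(243.1287313432836))
pics/w12r.png zp 0.054 tilt 15.27 slip mm 0.2701542412070011 res [-0.27 -0.33  0.9   0.27] tip tool [ 0.0811 -0.0317] (np.float64(230.7903289078666), np.float64(253.25), np.float64(243.1287313432836))
```

View pics/w12.png

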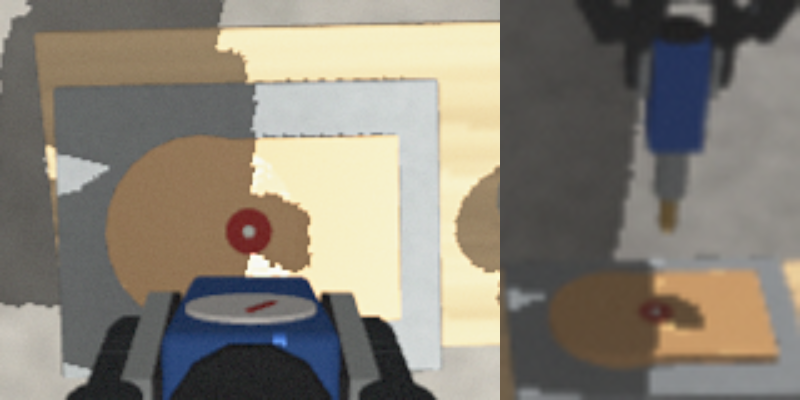

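View pics/w12r.png

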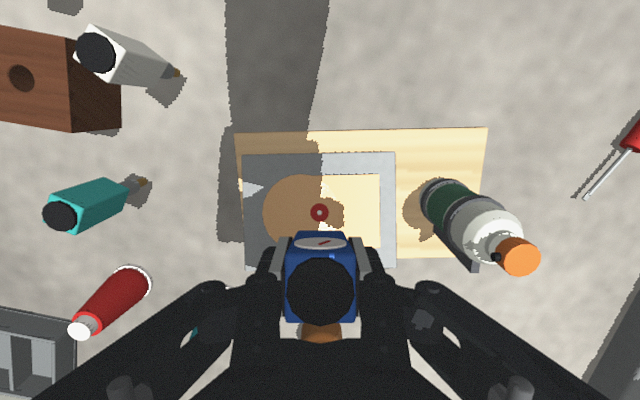

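The wrist view shows the gauge in line with the mark at (319,212). Next I check the foot tip's position against the scene view.

Run:
```python
from h import *
T=np.load("T12.npy")
for x in(.0755,.079,.081):
  for y in(-.028,-.030,-.032,-.034):
    p=(T@[x,y,0,1])[:3];print(x,y,p.round(4),proj("scene",p).round(2))
print("mark",proj("scene",[.5545,.151,.069]))
w=cv2.imread("pics/s12r.png")
cv2.imwrite("pics/s12z.png",cv2.resize(w[200:255,350:405],None,fx=12,fy=12,interpolation=cv2.INTER_CUBIC)[:600])
h=cv2.cvtColor(w,cv2.COLOR_BGR2HSV)[215:232,370:390];print(w[218:232,379]);print(w[223,370:388])
```

```text
0.0755 -0.028 [0.5509 0.1504 0.1387] [377.36 225.23]
0.0755 -0.03 [0.5529 0.1509 0.1387] [377.42 225.78]
0.0755 -0.032 [0.5548 0.1514 0.1387] [377.48 226.33]
0.0755 -0.034 [0.5567 0.1519 0.1387] [377.54 226.88]
0.079 -0.028 [0.5509 0.1504 0.1352] [377.26 226.04]
0.079 -0.03 [0.5529 0.1509 0.1352] [377.32 226.59]
0.079 -0.032 [0.5548 0.1514 0.1352] [377.38 227.14]
0.079 -0.034 [0.5567 0.1519 0.1352] [377.44 227.69]
0.081 -0.028 [0.5509 0.1504 0.1332] [377.2 226.5]
0.081 -0.03 [0.5529 0.1509 0.1332] [377.26 227.05]
0.081 -0.032 [0.5548 0.1514 0.1332] [377.32 227.6 ]
0.081 -0.034 [0.5567 0.1519 0.1332] [377.38 228.15]
mark [375.34595805 241.70350166]
[[ 85  85  84]
 [ 81  85  86]
 [ 69  84  92]
 [ 60  83  97]
 [ 62  85 100]
 [ 64  87 101]
 [ 64  86 100]
 [ 79  97 109]
 [108 120 128]
 [134 139 143]
 [136 142 145]
 [135 140 144]
 [135 140 143]
 [136 141 142]]
[[126 131 134]
 [133 137 141]
 [135 140 142]
 [136 142 144]
 [137 142 145]
 [132 137 141]
 [104 113 119]
 [ 58  80  94]
 [ 48  76  92]
 [ 64  87 101]
 [101 113 121]
 [135 141 144]
 [137 142 144]
 [138 143 145]
 [138 143 147]
 [141 146 149]
 [143 148 151]
 [142 148 152]]
```

View pics/s12z.png

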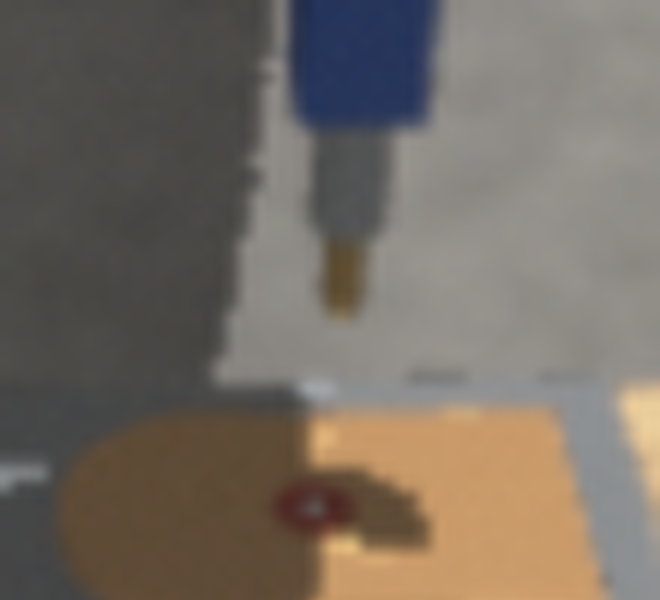

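Request:
move_arm(
  commands=[0.5,0.05,-0.05,0,0.5,0.05,0,0,0.5,0.05,0,0,0.5,0.05,0,0,0,0,0,0,0,0,0,0],
)

```text
time: 19.38
eef_pos: [0.5197, 0.1409, 0.1643]
tcp_rot: [0.56, -0.432, -0.56, -0.432]
contact_force: [-0.1, 0.6, -1.4]
opening: 0.341
```

```bash
python3 look.py 13 345 180; python3 fit.py pics/w13r.png|grep 0.054;python3 - <<'E'
from h import *
w=cv2.imread("pics/s13r.png")
a=cv2.resize(w[205:255,350:405],None,fx=12,fy=12,interpolation=cv2.INTER_CUBIC)
cv2.imwrite("pics/s13z.png",a)
t=ctrl.read_camera("top")[:,:,::-1];cv2.imwrite("pics/t13.png",cv2.resize(t[140:220,220:340],None,fx=6,fy=6,interpolation=cv2.INTER_CUBIC))
E
```

```text
[[ 6.000e-04 -9.672e-01 -2.541e-01  5.197e-01]
 [ 0.000e+00 -2.541e-01  9.672e-01  1.409e-01]
 [-1.000e+00 -6.000e-04 -1.000e-04  1.643e-01]
 [ 0.000e+00  0.000e+00  0.000e+00  1.000e+00]] [-0.13553349  0.59888926 -1.41637798] 19.375
pics/w13r.png zp 0.054 tilt 15.29 slip mm 0.3723916028211025 res [-0.19 -0.2   0.79  0.37] tip tool [ 0.0812 -0.0318] (np.float64(230.67439784095708), np.float64(252.99056603773585), np.float64(243.14525139664804))
```

View pics/s13z.png

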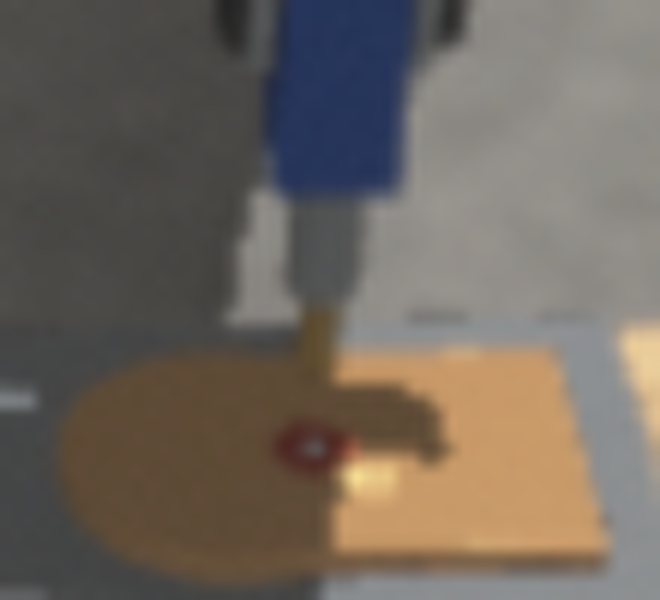

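View pics/t13.png

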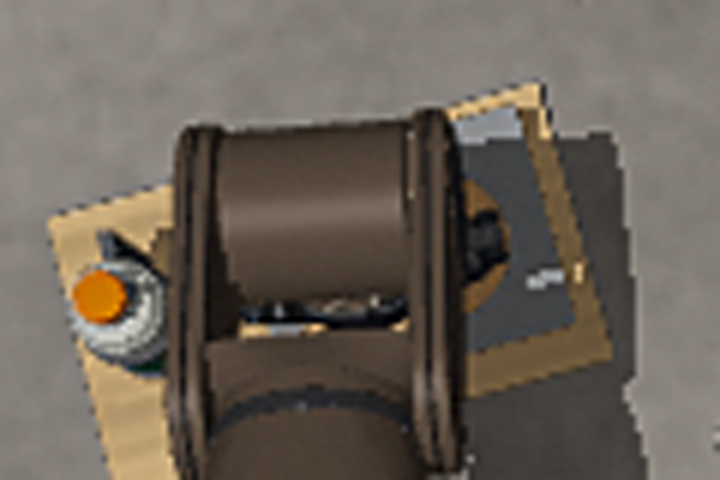

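View pics/w13r.png

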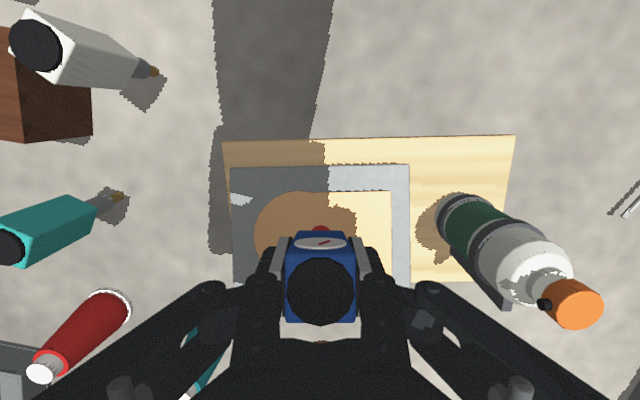

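In the scene view the foot tip is at (376,236) and the mark at (375.6,241.7). A straight move along the gauge's axis should land the tip on the mark. I read a force baseline here, then approach along the axis (x 0.966, y -0.259).

```bash
cat > f.py <<'E'
from h import *
F=[];P=[]
for i in range(8):
    s=ctrl.get_state();F.append(s["contact_force"]);P.append(s["eef_pos"]);ctrl.read_camera("scene")
F=np.array(F);T=tool(s);n=-T[:3,0]*.966+T[:3,1]*.259
print("F",F.mean(0).round(2),"sd",F.std(0).round(2),"axial",(F@n).mean().round(2),"pos",np.mean(P,0).round(5),s["time"])
E
python3 f.py
```

```text
F [-0.04 -0.04 -1.91] sd [0.5  0.48 0.38] axial -1.84 pos [0.51968 0.14086 0.16451] 19.875
```

Request:
move_arm(
  commands=[0.19,-0.052,0,0,0.19,-0.052,0,0,0.2,-0.052,0,0,0,0,0,0],
)

```text
time: 20.42
eef_pos: [0.5228, 0.1418, 0.1487]
tcp_rot: [-0.56, 0.432, 0.56, 0.431]
contact_force: [0.5, 1.0, -1.3]
opening: 0.346
```

```bash
python3 f.py
```

```text
F [ 0.29  0.14 -1.66] sd [0.56 0.69 0.29] axial -1.69 pos [0.52318 0.14183 0.1495 ] 20.775
```

Request:
move_arm(
  commands=[0.077,-0.021,0,0,0.077,-0.021,0,0,0,0,0,0],
)

```text
time: 21.2
eef_pos: [0.524, 0.1421, 0.1454]
tcp_rot: [-0.56, 0.432, 0.56, 0.432]
contact_force: [0.2, -0.5, -2.1]
opening: 0.339
```

```bash
python3 f.py
```

```text
F [ 0.13  0.36 -1.72] sd [0.54 0.52 0.62] axial -1.72 pos [0.52418 0.14209 0.14566] 21.55
```

Request:
move_arm(
  commands=[0.077,-0.021,0,0,0,0,0,0],
)

```text
time: 21.85
eef_pos: [0.5249, 0.1422, 0.144]
tcp_rot: [0.56, -0.432, -0.56, -0.432]
contact_force: [-0.3, 0.4, -0.8]
opening: 0.339
```

```bash
python3 f.py
python3 - <<'E'
from h import *
w=ctrl.read_camera("scene")[:,:,::-1];cv2.imwrite("pics/s14z.png",cv2.resize(w[205:255,350:405],None,fx=12,fy=12,interpolation=cv2.INTER_CUBIC))
E
```

```text
F [-0.17  0.09 -0.9 ] sd [0.53 0.36 0.18] axial -0.83 pos [0.52485 0.14223 0.14394] 22.2
```

View pics/s14z.png

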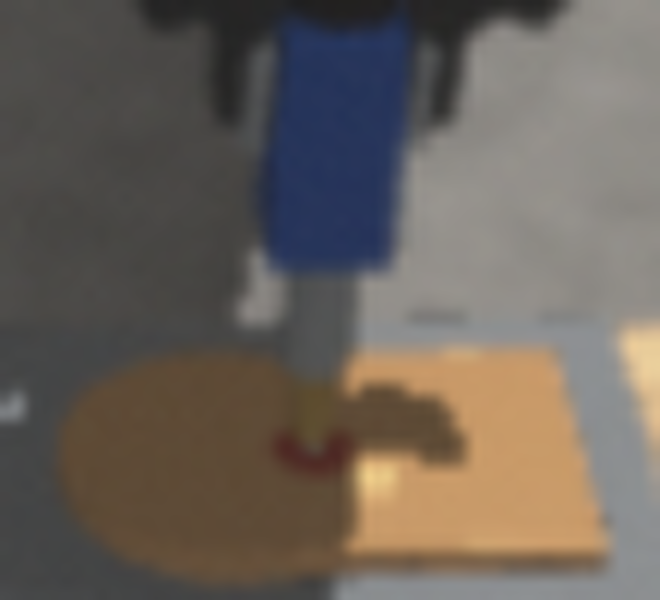

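The foot is just touching, on the white dot of the mark at (375.6,241.7), at TCP z≈0.144. I press further along the axis, reading the force.

Request:
move_arm(
  commands=[0.077,-0.021,0,0,0,0,0,0],
)

```text
time: 22.55
eef_pos: [0.5254, 0.1424, 0.142]
tcp_rot: [0.56, -0.432, -0.56, -0.432]
contact_force: [-0.9, 0.0, 0.6]
opening: 0.342
```

```bash
python3 f.py
```

```text
F [ 0.09 -0.2   0.61] sd [0.45 0.38 0.57] axial 0.58 pos [0.52535 0.14237 0.14202] 22.9
```

Request:
move_arm(
  commands=[0.077,-0.021,0,0,0,0,0,0],
)

```text
time: 23.2
eef_pos: [0.5258, 0.1425, 0.1399]
tcp_rot: [0.56, -0.432, -0.56, -0.432]
contact_force: [-0.4, -0.5, 1.2]
opening: 0.346
```

```bash
python3 f.py
```

```text
F [-0.24 -0.39  1.16] sd [0.36 0.3  0.4 ] axial 1.2 pos [0.52584 0.1425  0.14006] 23.55
```

Net force is about 2.95 N, so the foot is in by about 4.5 mm. Another 1.5 mm.

Request:
move_arm(
  commands=[0.058,-0.015,0,0,0,0,0,0,0,0,0,0],
)

```text
time: 23.98
eef_pos: [0.5262, 0.1426, 0.1386]
tcp_rot: [0.56, -0.432, -0.56, -0.432]
contact_force: [-0.4, -0.1, 1.9]
opening: 0.342
```

```bash
python3 f.py; python3 look.py 15 345 180; python3 fit.py pics/w15r.png|grep 0.054; python3 f.py
python3 - <<'E'
from h import *
w=cv2.imread("pics/s15r.png");a=cv2.resize(w[205:255,350:405],None,fx=12,fy=12,interpolation=cv2.INTER_CUBIC);cv2.imwrite("pics/s15z.png",a)
E
```

```text
F [-0.26 -0.04  2.12] sd [0.48 0.35 0.59] axial 2.12 pos [0.52618 0.1426  0.1386 ] 24.325
[[ 2.000e-04 -9.672e-01 -2.541e-01  5.262e-01]
 [ 0.000e+00 -2.541e-01  9.672e-01  1.426e-01]
 [-1.000e+00 -2.000e-04 -0.000e+00  1.386e-01]
 [ 0.000e+00  0.000e+00  0.000e+00  1.000e+00]] [ 0.0845919  -0.20034935  1.8030379 ] 24.375
pics/w15r.png zp 0.054 tilt 15.18 slip mm 0.26721241052271005 res [-0.26 -0.32  0.87  0.27] tip tool [ 0.0812 -0.0316] (np.float64(230.6618619149717), np.float64(253.2912087912088), np.float64(243.14661654135338))
F [-0.11 -0.2   1.97] sd [0.5  0.44 0.48] axial 1.95 pos [0.52616 0.14259 0.13855] 24.825
```

View pics/s15z.png

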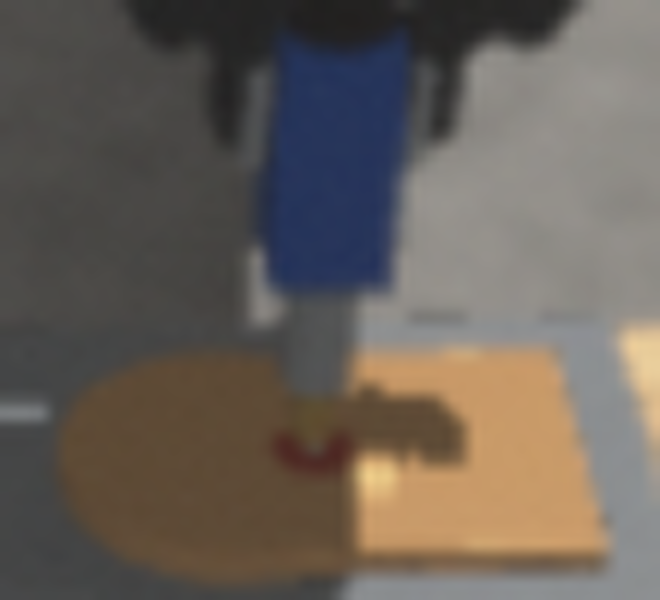

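View pics/s15r.png

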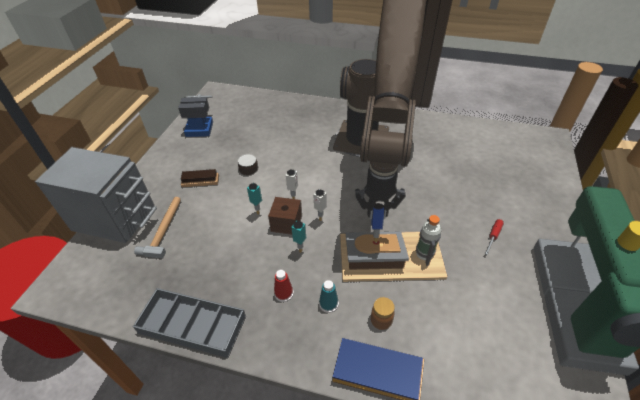

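Net axial force is about 3.8 N with the foot in about 6 mm. Tilt is about 15.2°, the foot is on the middle of the mark, and nothing else has moved. I hand it in.

```bash
python3 -c "
from plant import ctrl
print(ctrl.sign_off())"
```

```text
the job is handed in; nothing more can be done
None
```

The job is handed in at about 25 s of the 51 s allowed. The blue gauge is held on the red mark, square to the leather, with its foot pushed about half-way in.

**What I did**
- **Spray cap:** I pressed it to its stop (16 N, the top about 6.8 mm lower in the picture), then lifted off. The pictures showed it sprung back up.
- **Tilt:** the tool can't lean, so I part-lifted the gauge with its foot still in the stand and moved the grip sideways against the hole's rim. That swivelled the gauge in the pads to the slope.
- **Placing:** I carried it to the mark, turned it in line with the jig and pressed along the gauge's own axis.

**Last checks**
- **Squareness:** tilt is about 15.2° against the 15° slope, and the turn is about 1° off the jig's edges.
- **Position:** in the scene picture the foot covers the middle of the mark, to about 1–2 mm.
- **Press:** net force along the gauge is about 3.8 N with almost no side force. The foot is in about 6.4 mm by force and 6.1 mm by travel, where half-way is 6 mm.
- **Rest of the bench:** the last scene picture shows nothing else displaced.

**What disagreed**
- **Fingertips:** they sit about 7 mm behind the TCP when shut, not 14 mm ahead as stated. First contact with the cap therefore came about 20 mm of travel later than expected.
- **Gauge height:** the wrist-camera estimate was about 5 mm out against the stand's known height. I went by contact force and the scene camera instead.

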